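Set the labelling jig's slack stop from one side, then push the tin up to it

ROBOT

A 6-joint arm with a two-finger parallel gripper is mounted at the origin on the work surface. World frame = base frame: x ahead of the robot, y to its left, z up, the work surface at z = 0. Lengths are in m, angles in rad, forces in N, time in s.
With the tool pointing down it reaches from about 0.35 to 0.975 m from the base axis. Payload 4.9 kg.
Tool frame: the origin (TCP) lies on the mounting face of the last link; the fingertips stand 173 mm ahead of it and the grasp point (between the pads) lies 155 mm ahead of it (tcp_to_grasp is the distance from the TCP to the grasp point, in m); z points along the fingers, y is the line along which they close (so a half turn about z gives the same grasp; the last joint's range is limited). The gripper opens to 85 mm and grips with 20 to 120 N. Pads are 22 mm wide; open, the fingers measure 114 mm over their backs; the gripper's body (76 mm by 85 mm) begins 54 mm behind the grasp point. The pads swing forward as they close: fully open they stand 13 mm farther back than shut.
Start: joints at [-1.294, 0.053, 1.613, -0, 1.476, -0.119], TCP at [0.241, -0.577, 0.405] pointing down, gripper open.
Joint ranges: [-3.01, 3.01], [-1.01, 2.22], [0.06, 2.58], [-1.02, 4.17], [0.09, 2.62], [-3.14, 3.14]. Speed limits (rad/s): [2.57, 2.57, 3.14, 3.14, 3.14, 3.14].

INTERFACE

Orientations are given as a rotation vector (axis times angle).
In Python, from station import get_obs, get_image, calibration, finish_job, tcp_to_grasp gives the robot as it stands. The module is installed in compiled form; this text tells all that it offers.
- The arm moves only by the tool arm_command, never from a script. Its argument "plan" is a list that holds one entry, the list of rows, each a list of 6 numbers: the shift along the tool's x, y, z in cm, then the turn, a rotation vector about the tool's x, y, z in rad. A call has 1 to 12 rows; each row is the pose to reach, as a shift and turn from the pose commanded when the call began, along the tool's axes at that moment; what a row does not reach only later rows make up. A row lasts 1/12 s, in which the tool goes at most 41.7 mm and 7.16 degrees, less where a joint would pass 70% of its speed; a pose out of reach is approached as far as the arm can. A call with a gripper value outside its range is refused whole. "gripper" is the closure, from -1 (fully open) to 1 (shut), set as the call begins (left out, the last holds). The fingers move at their own pace and stop on an object; "force" is the grip in N (left out, the last holds). Time passes only in rows, so rows that repeat a pose let the fingers close. It gives the time, the measured TCP pose, the force, the opening and the grip force at its end, in the units of the state.
- get_obs(): the state, without advancing time (a new reading comes with each control period).
- get_image(name): name is "side" or "top" or "wrist"; returns (picture, depth): 384x512x3 uint8, blue, green, red; 384x512 float32, m along the optical axis (not along the pixel's ray), 0 where there is no reading.
- calibration(name): a dict with "fx", "fy", "cx", "cy" (pixels), "dist" ([k1, k2, p1, p2, k3] as OpenCV has them; the pictures are not rectified), "pose" (4x4, takes a point from camera to world coordinates). Camera axes: x right, y up, looking along -z (the intrinsics and any distortion apply to the point x, -y, -z); pixel columns grow to the right and rows downward; lengths in m; the calibration is good to about 2 mm. A picture is of the moment at which its call begins: read the wrist's pose just before it. calibration takes no time and is no camera call; for the wrist camera it gives the pose at the moment of the call.
- finish_job(): hands the job in; it is judged then, once.
The state is a dict: "t": time; "q": joint angles; "dq": joint speeds; "effort": joint torques, N m; "tool_pos": TCP position; "tool_rot": TCP orientation; "contact_force": force on the tool from outside, world axes, zero at the start; "wrist_torque": the same for the moment, N m; "opening": finger opening in m; "grip_force": force on a finger pad.
Only numpy, scipy, OpenCV 4.12 (cv2) and the standard library are available. Lean on these libraries where they do the work, as an engineer would, in place of code of your own. Each camera call takes 0.05 s, during which the arm holds its last target. There are 200 camera calls.

TASK

Get the labelling jig ready for the tin: its sliding stop follows the square post with some slack, so move the post to draw the stop at least a good centimetre past the brass clip's point, away from the ramp, and then bring it back towards the ramp until the stop's pointer is level with the clip's point, leaving the post against the ramp-side end of its slot so that the slack is taken up. Then push the tin over the table and up the ramp, without lifting or tipping it, until it rests flat on the bed against the stop, with the stop still on its mark and the slack still taken up. Leave the other goods where they are, and let go of everything.

Things in the scene. Friction and masses are not known exactly. Their poses are not given: they have to be found in the camera images.
- jig: Aluminium jig, fixed; origin on the counter, +y runs from the ramp to the stop and post, z up. Ramp y -200 to -130 mm, 178 mm wide, rises from the counter to the bed, 12 mm up, which ends at y 215 mm. Two steel guides on the bed, tops 27 mm above the counter, are 90 mm apart, centred on x = 0; along the ramp they flare (tops 30 mm) to about 132 mm apart at its foot.
- clip_point (a point): The mark: point of a small brass clip, 18 mm wide along the jig, fixed on the jig's +x side, its point facing -x; the point is 38 mm, the clip's top 50 mm above the counter. Axes as the jig's. Its y along the jig differs each time; it cannot be moved.
- stop_pointer (a point): Tip of the steel pointer that sticks out of the stop to +x, over the guide, 38 mm above the counter; it moves with the stop along the jig's y and passes 3 mm short of the clip's point. On the mark when its y in the jig's frame equals that of clip_point.
- stop_face (a point): Middle of the stop's flat face towards the ramp (-y), 30 mm above the counter, 5 mm to the -y side of the pointer's tip. The stop is a steel cross plate 86 mm wide, 10 mm thick, top 42.5 mm above the counter. A flat tail runs from it to +y and ends in a slot, 30 mm long in y, round the post. Axes as the jig's.
- post_grip (a point): Grip point, 55 mm above the counter, of the upright dark steel post, 20 mm (jig x) by 14 mm (jig y), top 73 mm up; it slides along y only. The tail round its foot is 23 mm up. It has 16 mm free play in the slot before it takes the stop along: it is 92 mm to the +y side of stop_face when against the slot's ramp-side end (as wanted), 108 mm at the other end.
- post (a joint): Slide of the post, m, grows to +y (away from the ramp), 0 to 0.151. It holds by friction of about 14 N (the stop needs 2.5 N more), and stays where it is left.
- stop (a joint): Slide of the stop, m, grows to +y (away from the ramp), 0 to 0.135; friction about 2.5 N. Post minus stop is 0 when the post is against the ramp-side end of the slot and 0.016 when against the other end.
- tin_center (a point): Centre of a closed rectangular bare-metal tin with rounded corners, 80 mm (its x) by 100 mm (its y) by 50 mm high, about 0.3 kg; the point is half-way up (25 mm). It stands on the counter before the foot of the ramp, its axes within 0.2 rad of the jig's. Set against the stop, its centre is 50 mm to the -y side of stop_face.
- candlestick: Brass candlestick, 165 mm tall, foot 90 mm wide, a bystander on the jig's far (+x) side; origin under its foot.
- bowl: Copper bowl, 110 mm wide, 50 mm high, a bystander on the jig's far side; origin under its middle.
- mug: White mug, 76 mm wide and 85 mm high, a bystander on the jig's far side, near the ramp; origin under its middle.
- canister: Steel can, 64 mm wide, 100 mm high, a bystander on the jig's near (-x) side; origin under its middle.
- label_roll: Roll of blank labels lying flat, 72 mm wide, 35 mm high, a bystander on the near side; origin under its middle.
- brush: Wooden-handled brush, 150 mm long, lying across beyond the jig's +y end, a bystander.
There are look-alikes about, which are no part of the job. Leave any red look-alike of the part that bears tin_center alone.

How it is judged:
On the way, in this order (a step that is already met when the one before it is completed fails the run):
1. the stop's pointer has been drawn at least 8 mm past the clip's point, away from the ramp (y of stop_pointer in the frame of clip_point above 0.008 m), for 0.1 s.
2. with the tin not yet on the bed, the pointer is back within 3 mm of the clip's point and the post within 3.5 mm of the ramp-side end of its slot (y of stop_pointer in the frame of clip_point between -0.003 and 0.003 m and y of post_grip in the frame of stop_face below 0.0955 m and y of tin_center in the frame of jig below -0.19 m), for 0.2 s.
At the end, for the whole second after the job is handed in: The stop's pointer is within 3 mm of the clip's point along the jig, the post is within 3.5 mm of the ramp-side end of its slot, and the tin stands flat and still on the bed, square to the jig, within 4 mm of the stop's face (y of stop_pointer in the frame of clip_point between -0.003 and 0.003 m and y of post_grip in the frame of stop_face below 0.0955 m and y of tin_center in the frame of stop_face between -0.054 and -0.046 m and angle between the y axis of tin_center and the y axis of jig, either way round below 0.08 rad and angle between tin_center's own z axis and vertical below 0.04 rad and height (world z) of tin_center between 0.033 and 0.041 m and linear speed of tin below 0.01 m/s and velocity of joint stop between -0.005 and 0.005 m/s); the robot touches nothing.
It fails at once if the tin is lifted (its centre more than 75 mm above the counter) or tipped by more than 0.35 rad (height (world z) of tin_center above 0.075 m or angle between tin_center's own z axis and vertical above 0.35 rad).
It fails at once if a bystander is moved by more than 25 mm (distance of any of candlestick, bowl, mug, canister, label_roll, brush from where it was at the start of the episode above 0.025 m).
It also fails if it takes over 72 s, if anything falls off the work surface, if the arm or the gripper's body presses on something with over 40 N, if the wrist force passes 120 N, or if a joint passes its speed limit or range.

## Working session

There is one attempt and no reset: what is moved stays moved. The work goes in short steps, Python scripts to look and compute and a tool call to move; the robot and the scene stay as the last step left them, time stands still between calls to the robot, and variables do not carry over. Pictures are saved under pics/ and viewed, at most 13 in all, crops included, and the job is handed in when it is done.

Besides the shell and the picture viewer there is one more tool, called after "Request:" by a JSON object that holds its "method" and its "body", one argument or row to a line. arm_command: Moves the arm, as the interface text tells. Its arguments: {"type":"object","properties":{"plan":{"type":"array"},"gripper":{"type":"number"},"force":{"type":"number"}},"required":["plan"]}

```bash
mkdir -p pics; cat > h.py <<'E'
import numpy as np, cv2
from station import *
def save(n,f):
    c=calibration(n); im,d=get_image(n); cv2.imwrite(f'pics/{f}.png',im); np.savez(f'pics/{f}.npz',im=im,d=d,pose=c['pose'],K=[c['fx'],c['fy'],c['cx'],c['cy']],dist=c['dist']); return im,d,c
def load(f):
    z=np.load(f'pics/{f}.npz'); K=z['K']; return z['im'],z['d'],dict(fx=K[0],fy=K[1],cx=K[2],cy=K[3],dist=z['dist'],pose=z['pose'])
def rays(c,px):
    K=np.array([[c['fx'],0,c['cx']],[0,c['fy'],c['cy']],[0,0,1.]])
    u=cv2.undistortPoints(np.array(px,float).reshape(-1,1,2),K,np.array(c['dist'],float))[:,0]
    v=np.c_[u[:,0],-u[:,1],-np.ones(len(u))]
    P=np.array(c['pose']); return P[:3,3],v@P[:3,:3].T
def onplane(c,px,z):
    o,r=rays(c,px); return o+r*((z-o[2])/r[:,2])[:,None]
def depthpt(c,d,px):
    o,r=rays(c,px); px=np.array(px).reshape(-1,2).astype(int); return o+r*d[px[:,1],px[:,0]][:,None]
E
python3 - <<'E'
from h import *
for n in('top','side','wrist'):
    im,d,c=save(n,n+'0'); print(n,np.round(c['pose'],3).tolist(),c['fx'],c['dist'])
o=get_obs(); print(o['tool_pos'],o['tool_rot'],o['opening'],tcp_to_grasp)
E
```

```text
top [[-0.019, 0.987, -0.158, 0.362], [-1.0, -0.019, 0.003, -0.01], [-0.0, 0.158, 0.987, 1.485], [0.0, 0.0, 0.0, 1.0]] 461.1123677888168 [-0.15933487  0.          0.          0.          0.        ]
side [[-0.928, 0.289, -0.236, 0.292], [-0.373, -0.745, 0.552, 0.617], [-0.017, 0.601, 0.799, 0.968], [0.0, 0.0, 0.0, 1.0]] 359.304987623848 [0.02142522 0.         0.         0.         0.        ]
wrist [[0.384, 0.877, 0.29, 0.315], [-0.923, 0.365, 0.119, -0.545], [-0.002, -0.313, 0.95, 0.373], [0.0, 0.0, 0.0, 1.0]] 318.9547026994166 [-0.02757676  0.          0.          0.          0.        ]
[ 0.24090892 -0.57647312  0.40373084] [-3.07868767e+00 -6.17347602e-01  2.03768984e-04] 0.08528184288579445 0.1547
```

View pics/top0.png

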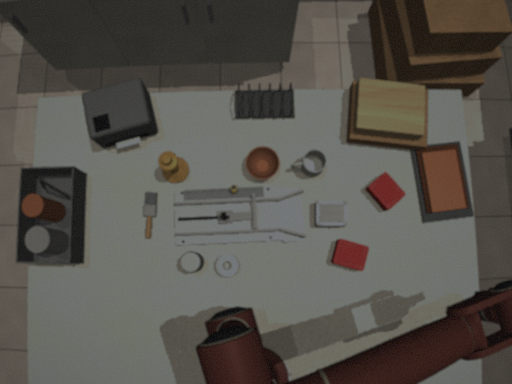

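View pics/side0.png

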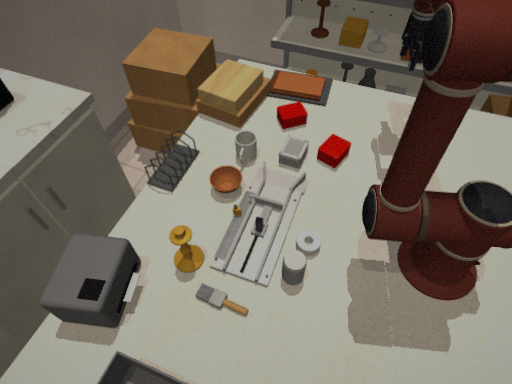

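The top view shows the jig at (175–305, 185–245) with its ramp to the right. The tin is the bare-metal box at (330,214). The red boxes at (385,191) and (350,254) are look-alikes. The post is the dark block near (223,216) and the clip is at (234,188). I'll confirm these in an enlarged crop.

```bash
python3 - <<'E'
from h import *
im,d,c=load('top0')
cr=im[170:260,165:365]; cv2.imwrite('pics/top0c.png',cv2.convertScaleAbs(cv2.resize(cr,None,fx=4,fy=4,interpolation=cv2.INTER_CUBIC),alpha=1.4))
for nm,p,z in [('tin',(330,214),.05),('post',(223,216),.073),('clip',(234,188),.05),('guideL',(176,205),.027),('guideR',(270,205),.027),('g2L',(176,239),.027),('g2R',(270,239),.027),('cup',(314,163),.085),('candle',(168,160),.16),('can',(191,262),.1)]:
    print(nm,np.round(onplane(c,[p],z)[0],3),np.round(depthpt(c,d,[p])[0],3))
E
```

```text
tin [ 0.513 -0.247  0.05 ] [ 0.512 -0.247  0.055]
post [0.51  0.087 0.073] [0.511 0.087 0.071]
clip [0.601 0.053 0.05 ] [0.601 0.053 0.051]
guideL [0.553 0.24  0.027] [0.555 0.243 0.011]
guideR [ 0.548 -0.06   0.027] [ 0.55  -0.061  0.011]
g2L [0.444 0.24  0.027] [0.445 0.241 0.017]
g2R [ 0.44  -0.058  0.027] [ 0.44  -0.058  0.013]
cup [ 0.669 -0.199  0.085] [ 0.687 -0.21   0.003]
candle [0.67  0.243 0.16 ] [0.67  0.242 0.163]
can [0.371 0.182 0.1  ] [0.371 0.182 0.098]
```

View pics/top0c.png

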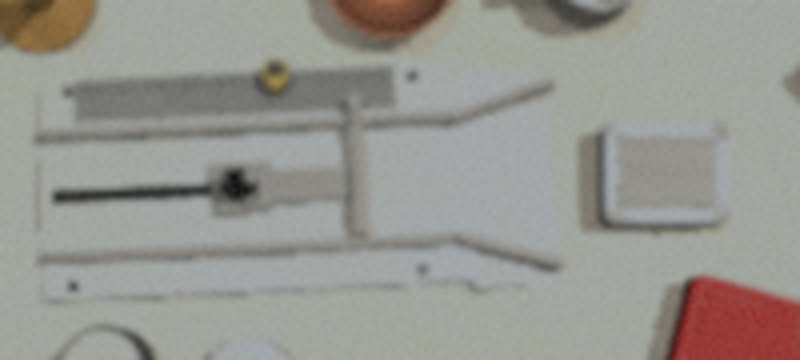

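The crop confirms it. The bare-metal box at about (330,214) is the tin, and both red boxes are left alone. The stop plate is at crop (357,170), the post at (235,182) and the clip at (275,76). Next I move the wrist camera over the jig.

```bash
cat >> h.py <<'E'
from scipy.spatial.transform import Rotation as Ro
def rel(pos,yaw):
    o=get_obs(); R=Ro.from_rotvec(o['tool_rot'])
    x=np.array([np.cos(yaw),np.sin(yaw),0]); z=np.array([0,0,-1.]); T=Ro.from_matrix(np.c_[x,np.cross(z,x),z])
    print('rel cm',np.round(R.inv().apply(np.array(pos)-o['tool_pos'])*100,2),'rot',np.round((R.inv()*T).as_rotvec(),3),'t',round(o['t'],2))
E
python3 - <<'E'
from h import *
im,d,c=load('top0')
P=np.array([(40,138),(450,121),(40,259),(455,240)])/4+[165,170]
w=onplane(c,P,.027); print(w.round(3)); 
for a,b in((1,0),(3,2)):
    v=w[a]-w[b]; print(np.arctan2(v[0],-v[1]))
rel([.46,.05,.40],0.0)
E
```

```text
[[ 0.555  0.244  0.027]
 [ 0.563 -0.085  0.027]
 [ 0.458  0.243  0.027]
 [ 0.467 -0.086  0.027]]
0.023418364062908772
0.028689791951303337
rel cm [ 44.37 -49.36   0.46] rot [-0.002  0.     0.396] t 0.15
```

Request:
{"method": "arm_command", "body": {
  "plan": [
    [[11, -12.3, 0.1, 0, 0, 0.1], [22, -24.7, 0.2, 0, 0, 0.2], [33, -37, 0.3, 0, 0, 0.3], [44.4, -49.4, 0.4, 0, 0, 0.42], [44.4, -49.4, 0.4, 0, 0, 0.42], [44.4, -49.4, 0.4, 0, 0, 0.42], [44.4, -49.4, 0.4, 0, 0, 0.42], [44.4, -49.4, 0.4, 0, 0, 0.42], [44.4, -49.4, 0.4, 0, 0, 0.42], [44.4, -49.4, 0.4, 0, 0, 0.42], [44.4, -49.4, 0.4, 0, 0, 0.42], [44.4, -49.4, 0.4, 0, 0, 0.42]]
  ]
}}

```text
t: 1.15
tool_pos: [0.4057, -0.1026, 0.4016]
tool_rot: [3.141, -0.039, 0.001]
contact_force: [1.1, -0.4, -0.0]
opening: 0.0857
grip_force: 0.0
```

Request:
{"method": "arm_command", "body": {
  "plan": [
    [[0, -20, 0, 0, 0, 0], [0, -20, 0, 0, 0, 0], [0, -20, 0, 0, 0, 0], [0, -20, 0, 0, 0, 0], [0, -20, 0, 0, 0, 0], [0, -20, 0, 0, 0, 0]]
  ]
}}

```text
t: 1.65
tool_pos: [0.4099, 0.0998, 0.4015]
tool_rot: [-3.139, 0.026, 0.001]
contact_force: [1.0, -0.6, -0.2]
opening: 0.0855
grip_force: 0.0
```

```bash
python3 - <<'E'
from h import *
im,d,c=save('wrist','w1')
cv2.imwrite('pics/w1b.png',cv2.convertScaleAbs(cv2.resize(im,(800,600),interpolation=cv2.INTER_CUBIC),alpha=1.2))
E
```

```text
(no output)
```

View pics/w1b.png

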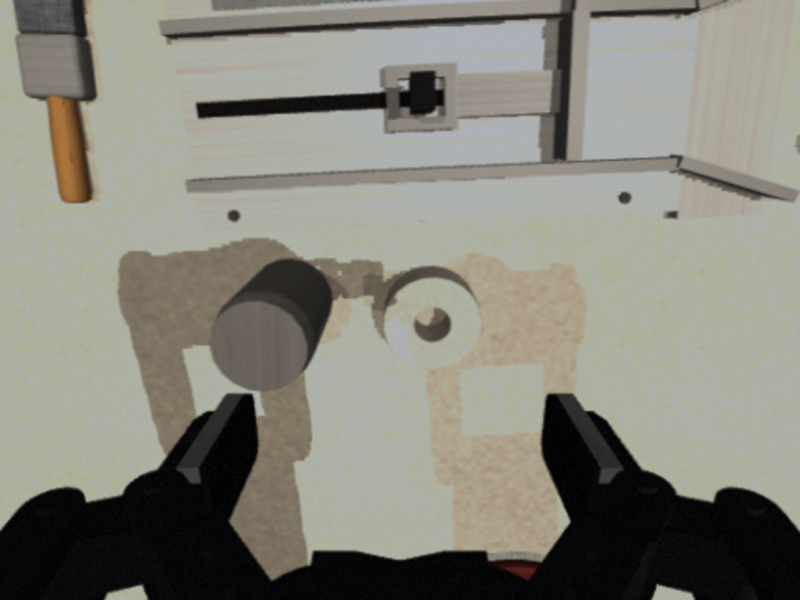

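The wrist view shows the slot and post at (423,90), the stop plate at (577,80) and the rails. The clip is just outside the top edge, so I move 8 cm further in +x.

Request:
{"method": "arm_command", "body": {
  "plan": [
    [[4, 1.5, 0, 0, 0, 0.04], [8, 2, 0, 0, 0, 0.04], [8, 2, 0, 0, 0, 0.04], [8, 2, 0, 0, 0, 0.04], [8, 2, 0, 0, 0, 0.04]]
  ]
}}

```text
t: 2.12
tool_pos: [0.4901, 0.0724, 0.4011]
tool_rot: [3.14, -0.103, -0.003]
contact_force: [0.5, -0.6, -0.2]
opening: 0.0854
grip_force: 0.0
```

```bash
python3 - <<'E'
from h import *
im,d,c=save('wrist','w2')
print(get_obs()['tool_pos'],get_obs()['tool_rot'],c['pose'].round(3).tolist())
cv2.imwrite('pics/w2b.png',cv2.convertScaleAbs(cv2.resize(im[:300],(800,469),interpolation=cv2.INTER_CUBIC),alpha=1.2))
E
```

```text
[0.48969862 0.07270887 0.40175017] [ 3.13981358e+00 -1.02538488e-01 -3.78511093e-04] [[-0.068, 0.947, 0.314, 0.571], [-0.998, -0.064, -0.02, 0.068], [0.001, -0.314, 0.949, 0.37], [0.0, 0.0, 0.0, 1.0]]
```

View pics/w2b.png

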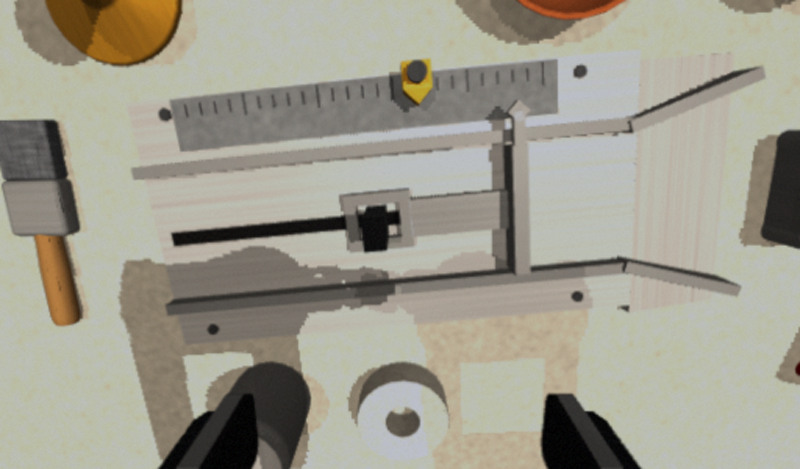

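Clip point at (417,105), pointer tip at (518,102), post top centre about (374,232). These are 1.5625× enlarged pixels.

```bash
python3 - <<'E'
from h import *
im,d,c=load('w2'); s=1.5625
P=lambda *a:(np.array(a,float)/s)
g=onplane(c,P((134,172),(632,124),(170,306),(624,263)),.027); print(g.round(4).tolist())
th=[np.arctan2(g[a,0]-g[b,0],-(g[a,1]-g[b,1])) for a,b in((1,0),(3,2))]; print('tilt',th)
t=-np.mean(th); ey=np.array([np.sin(-np.mean(th))*1,np.cos(np.mean(th)),0]); ex=np.array([ey[1],-ey[0],0]); print(ey)
clip=onplane(c,P((417,105)),.038)[0]; ptr=onplane(c,P((518,102)),.038)[0]
# dark post top mask
g8=im.max(2); m=(g8<30).astype(np.uint8); m[:, :215]=0; m[:,262:]=0; m[:120]=0; m[165:]=0
ys,xs=np.nonzero(m); 
w=depthpt(c,d,np.c_[xs,ys]); k=(w[:,2]>.066)&(w[:,2]<.08); w=w[k]; print('post top',k.sum(),w.mean(0),w.min(0),w.max(0))
post=w.mean(0); 
print('clip',clip,'ptr',ptr,'gap along y',(ptr-clip)@ey,'x',(ptr-clip)@ex,'post-ptr',(post-ptr)@ey)
mid=g[:,:2].mean(0); print('mid',mid,'axis x at y=0.087', mid+ey[:2]*(0.087-mid[1]))
E
```

```text
[[0.5598, 0.247, 0.027], [0.5678, -0.0856, 0.027], [0.4637, 0.2425, 0.027], [0.4737, -0.0868, 0.027]]
tilt [np.float64(0.024085776889079494), np.float64(0.030514730278016922)]
[-0.02729686  0.99962737  0.        ]
post top 315 [0.51601589 0.08645144 0.07252008] [0.50560232 0.07937398 0.06606102] [0.52508175 0.09359852 0.07469651]
clip [0.58767997 0.0548462  0.038     ] ptr [ 0.58535751 -0.00813735  0.038     ] gap along y -0.06289668204423127 x -0.004040848057271736 post-ptr 0.09644635480768737
mid [0.51624296 0.07930248] axis x at y=0.087 [0.51603284 0.08699713]
```

```bash
python3 - <<'E'
from h import *
rel([.516,.0865,.250],.0273)
E
```

```text
rel cm [ 2.54 -1.55 15.17] rot [ 0.     0.    -0.093] t 2.17
```

Request:
{"method": "arm_command", "body": {
  "plan": [
    [[1, -0.6, 3, 0, 0, -0.05], [2, -1.2, 6, 0, 0, -0.093], [2.5, -1.5, 9, 0, 0, -0.093], [2.5, -1.5, 12, 0, 0, -0.093], [2.5, -1.5, 15, 0, 0, -0.093], [2.5, -1.5, 15, 0, 0, -0.093], [2.5, -1.5, 15, 0, 0, -0.093]]
  ]
}}

```text
t: 2.75
tool_pos: [0.5147, 0.0867, 0.2512]
tool_rot: [3.141, 0.045, -0.004]
contact_force: [0.9, -0.4, 0.4]
opening: 0.0854
grip_force: 0.0
```

```bash
python3 - <<'E'
from h import *
rel([.516,.0865,.210],.0273)
E
```

```text
rel cm [0.14 0.02 4.12] rot [0.    0.002 0.002] t 2.75
```

Request:
{"method": "arm_command", "body": {
  "plan": [
    [[0.1, 0, 2, 0, 0, 0], [0.1, 0, 4, 0, 0, 0], [0.1, 0, 4, 0, 0, 0], [0.1, 0, 4, 0, 0, 0]]
  ]
}}

```text
t: 3.08
tool_pos: [0.5174, 0.0868, 0.2137]
tool_rot: [-3.141, -0.045, -0.003]
contact_force: [-0.4, 0.7, 0.2]
opening: 0.0855
grip_force: 0.0
```

Request:
{"method": "arm_command", "body": {
  "plan": [
    [[0, 0, 0, 0, 0, 0], [0, 0, 0, 0, 0, 0], [0, 0, 0, 0, 0, 0], [0, 0, 0, 0, 0, 0], [0, 0, 0, 0, 0, 0], [0, 0, 0, 0, 0, 0], [0, 0, 0, 0, 0, 0], [0, 0, 0, 0, 0, 0], [0, 0, 0, 0, 0, 0], [0, 0, 0, 0, 0, 0]]
  ],
  "gripper": 1,
  "force": 60
}}

```text
t: 3.92
tool_pos: [0.5173, 0.0866, 0.2122]
tool_rot: [3.141, 0.045, 0.0]
contact_force: [-2.3, -1.9, 4.7]
opening: 0.0132
grip_force: 59.6
```

Request:
{"method": "arm_command", "body": {
  "plan": [
    [[0, -1, 0, 0, 0, 0], [0, -2, 0, 0, 0, 0], [0, -3, 0, 0, 0, 0], [0, -4, 0, 0, 0, 0], [0, -5, 0, 0, 0, 0], [0, -6, 0, 0, 0, 0], [0, -7, 0, 0, 0, 0], [0, -7.8, 0, 0, 0, 0], [0, -8.4, 0, 0, 0, 0], [0, -8.4, 0, 0, 0, 0], [0, -8.4, 0, 0, 0, 0], [0, -8.4, 0, 0, 0, 0]]
  ]
}}

```text
t: 4.92
tool_pos: [0.515, 0.1693, 0.2122]
tool_rot: [3.136, 0.046, -0.001]
contact_force: [-1.9, -11.2, 6.8]
opening: 0.0129
grip_force: 60.5
```

```bash
python3 - <<'E'
from h import *
im,d,c=save('wrist','w3'); print(get_obs()['tool_pos'],get_obs()['contact_force'])
cv2.imwrite('pics/w3b.png',cv2.convertScaleAbs(cv2.resize(im,(800,600),interpolation=cv2.INTER_CUBIC),alpha=1.2))
save('top','t3')
E
```

```text
[0.51494989 0.16925712 0.21217286] [ -3.00148894 -10.76009311   6.99518808]
```

View pics/w3b.png

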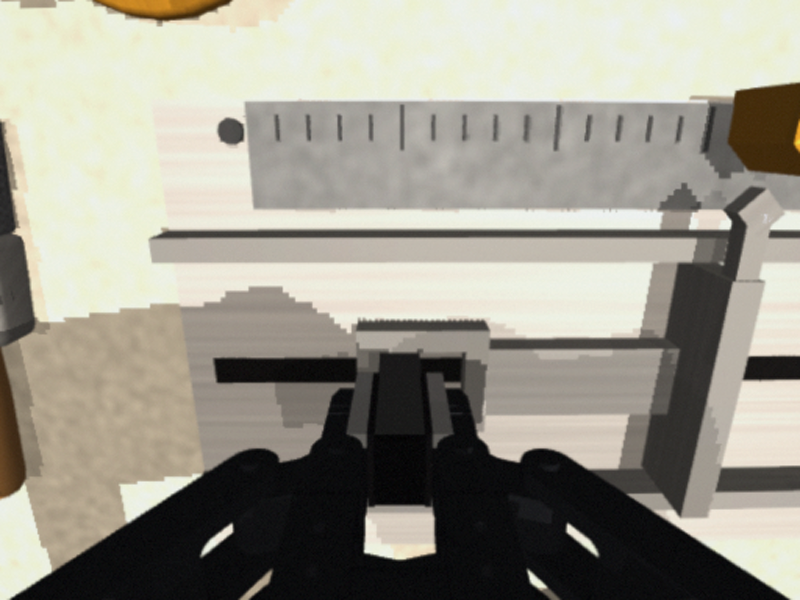

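The post is gripped and the stop followed. The pointer tip is at (758,189), beside the clip at about (740,165+).

```bash
python3 - <<'E'
from h import *
im,d,c=load('w3'); s=1.5625; ey=np.array([-.0273,.9996,0])
p=onplane(c,np.array([(762,190)])/s,.038)[0]; clip=np.array([.58768,.0548,.038])
q=depthpt(c,d,np.array([(762,196)])/s)[0]
print(p,q,(p-clip)@ey, get_obs()['tool_pos']@ey-p@ey)
im,d,c=load('t3'); print(im.shape)
cv2.imwrite('pics/t3c.png',cv2.convertScaleAbs(cv2.resize(im[175:230,195:285],(810//1-20,480),interpolation=cv2.INTER_CUBIC),alpha=1.3))
E
```

```text
[0.58417682 0.06632183 0.038     ] [0.58273334 0.06790983 0.04072274] 0.01161285891987558 0.10479211762521506
(384, 512, 3)
```

Request:
{"method": "arm_command", "body": {
  "plan": [
    [[0, -0.3, 0, 0, 0, 0], [0, -0.3, 0, 0, 0, 0], [0, -0.3, 0, 0, 0, 0], [0, -0.3, 0, 0, 0, 0]]
  ]
}}

```text
t: 5.35
tool_pos: [0.5149, 0.1717, 0.2122]
tool_rot: [3.135, 0.046, -0.001]
contact_force: [-2.8, -14.4, 7.9]
opening: 0.0134
grip_force: 60.6
```

Request:
{"method": "arm_command", "body": {
  "plan": [
    [[0, 0.6, 0, 0, 0, 0], [0, 1.2, 0, 0, 0, 0], [0, 1.8, 0, 0, 0, 0], [0, 2.4, 0, 0, 0, 0], [0, 2.8, 0, 0, 0, 0], [0, 3.05, 0, 0, 0, 0], [0, 3.05, 0, 0, 0, 0], [0, 3.05, 0, 0, 0, 0]]
  ]
}}

```text
t: 6.02
tool_pos: [0.5154, 0.1456, 0.2122]
tool_rot: [-3.134, -0.044, -0.001]
contact_force: [-1.6, 13.3, 4.2]
opening: 0.0132
grip_force: 60.8
```

```bash
python3 - <<'E'
from h import *
im,d,c=save('wrist','w4'); print(get_obs()['tool_pos'],get_obs()['contact_force'],get_obs()['t'])
cv2.imwrite('pics/w4c.png',cv2.convertScaleAbs(cv2.resize(im[50:350,300:512],(566,600*4//3),interpolation=cv2.INTER_CUBIC)[:600],alpha=1.2))
E
```

```text
[0.5153851  0.14559302 0.21220896] [-0.84491441 14.1711705   2.79714743] 6.0667
```

View pics/w4c.png

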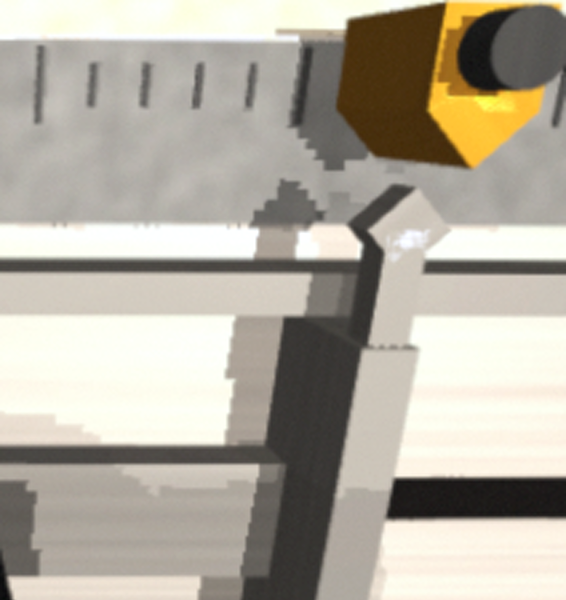

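Pointer top tip at crop (417,188), clip top point at (472,167).

```bash
python3 - <<'E'
from h import *
im,d,c=load('w4'); s=8/3; ey=np.array([-.0273,.9996,0]);off=np.array([300,50])
F=lambda p:np.array([p])/s+off
q=depthpt(c,d,F((412,215)))[0]; b=depthpt(c,d,F((470,140)))[0]; print('z',q[2],b[2])
p=onplane(c,F((417,188)),q[2])[0]; k=onplane(c,F((472,167)),b[2])[0]
print(p,k,(p-k)@ey,(p-k)@[.9996,.0273,0])
rel([.516,.10,.34],.0273)
E
```

```text
z 0.04175518138718243 0.04210609455977932
[0.5850865  0.06221595 0.04175518] [0.58873394 0.05414497 0.04210609] 0.008167323063887936 -0.003425638024587416
rel cm [ -0.06   4.46 -12.81] rot [-0.007 -0.001  0.001] t 6.07
```

Request:
{"method": "arm_command", "body": {
  "plan": [
    [[0, 0, 0, 0, 0, 0], [0, 0, 0, 0, 0, 0], [0, 0, 0, 0, 0, 0], [0, 0, 0, 0, 0, 0], [0, 0, 0, 0, 0, 0], [0, 0, 0, 0, 0, 0]]
  ],
  "gripper": -1
}}

```text
t: 6.57
tool_pos: [0.5155, 0.143, 0.2115]
tool_rot: [3.141, 0.045, -0.0]
contact_force: [0.3, -0.2, 0.6]
opening: 0.0836
grip_force: 0.0
```

Request:
{"method": "arm_command", "body": {
  "plan": [
    [[0, 0, -2, 0, 0, 0], [0, 0, -4.5, 0, 0, 0], [-1, 3, -7, 0, 0, 0], [-2, 6, -9, 0, 0, 0], [-2.5, 9, -9, 0, 0, 0], [-2.5, 9, -9, 0, 0, 0], [-2.5, 9, -9, 0, 0, 0], [-2.5, 9, -9, 0, 0, 0], [-2.5, 9, -9, 0, 0, 0]]
  ]
}}

```text
t: 7.32
tool_pos: [0.493, 0.0531, 0.301]
tool_rot: [-3.141, -0.046, 0.002]
contact_force: [-0.3, -0.2, -0.3]
opening: 0.0854
grip_force: 0.0
```

```bash
python3 - <<'E'
from h import *
print(get_obs()['tool_pos'],get_obs()['tool_rot'],get_obs()['t'])
im,d,c=save('wrist','w5'); 
cv2.imwrite('pics/w5c.png',cv2.convertScaleAbs(cv2.resize(im[10:235,100:400],(800,600),interpolation=cv2.INTER_CUBIC),alpha=1.2))
E
```

```text
[0.49296    0.05314249 0.30102696] [-3.14086728e+00 -4.63211763e-02  1.88584267e-03] 7.3167
```

View pics/w5c.png

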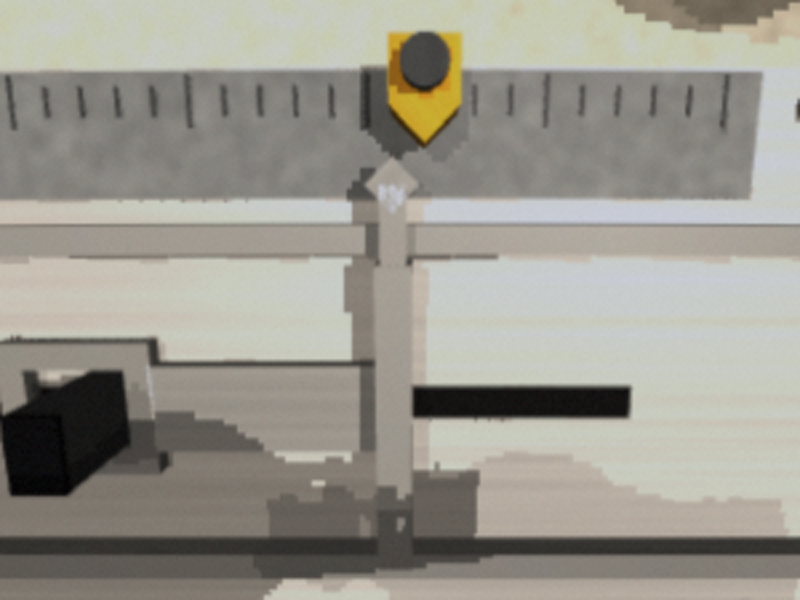

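Pointer tip at (392,158), clip point at (425,144). The pointer is still past the mark by roughly 9 mm.

```bash
python3 - <<'E'
from h import *
im,d,c=load('w5'); s=8/3; ey=np.array([-.0273,.9996,0]);off=np.array([100,10])
F=lambda *p:np.array(p)/s+off
z1=depthpt(c,d,F((392,185)))[0,2]; z2=depthpt(c,d,F((415,110)))[0,2]; print(z1,z2)
p=onplane(c,F((392,158)),z1)[0]
for z in(.038,z2,.05):
    k=onplane(c,F((425,144)),z)[0]; print(z,p,k,(p-k)@ey,(p-k)[0])
pl=onplane(c,F((374,400),(412,400)),.0425); print('plate',pl)
pt=onplane(c,F((4,420),(65,415),(75,371),(124,371)),.073); print('post',pt); print('post-ptr',(pt.mean(0)-p)@ey)
E
```

```text
0.0420163892626218 0.04154997921737133
0.038 [0.58450634 0.06180712 0.04201639] [0.5882887  0.05357734 0.038     ] 0.008329751815167855 -0.003782364973321517
0.04154997921737133 [0.58450634 0.06180712 0.04201639] [0.58806299 0.05361339 0.04154998] 0.008287548907757495 -0.003556655758343741
0.05 [0.58450634 0.06180712 0.04201639] [0.58752574 0.05369922 0.05      ] 0.008187093264817426 -0.003019399780038401
plate [[0.52237754 0.0654779  0.0425    ]
 [0.52266236 0.05511588 0.0425    ]]
post [[0.5220364  0.15276692 0.073     ]
 [0.5236447  0.13789423 0.073     ]
 [0.53433141 0.13447351 0.073     ]
 [0.53461886 0.12289993 0.073     ]]
post-ptr 0.07669610575157425
```

```bash
python3 - <<'E'
from h import *
im,d,c=load('w5'); s=8/3; ey=np.array([-.0273,.9996,0]);off=np.array([100,10])
F=lambda *p:np.array(p)/s+off
pt=onplane(c,F((5,418),(66,413),(10,494),(69,494)),.073); print(pt)
p=onplane(c,F((392,158)),.042)[0]; pl=onplane(c,F((374,400),(412,400)),.0425).mean(0)
print('post-ptr',(pt.mean(0)-p)@ey,'post-plate',(pt.mean(0)-pl)@ey)
tgt=pt.mean(0); print(tgt); rel([.5145,tgt[1],.25],.0273)
E
```

```text
[[0.52253619 0.1524643  0.073     ]
 [0.5241415  0.13760479 0.073     ]
 [0.50327498 0.15359101 0.073     ]
 [0.50368434 0.13891565 0.073     ]]
post-ptr 0.0857438284149489 post-plate 0.08556162673034838
[0.51340925 0.14564394 0.073     ]
rel cm [ 2.43 -9.16  5.1 ] rot [-0.     0.001  0.003] t 7.37
```

Request:
{"method": "arm_command", "body": {
  "plan": [
    [[1, -4, 1, 0, 0, 0], [2.2, -8, 3, 0, 0, 0], [2.3, -9.2, 5, 0, 0, 0], [2.3, -9.2, 7, 0, 0, 0], [2.3, -9.2, 9, 0, 0, 0], [2.3, -9.2, 9, 0, 0, 0], [2.3, -9.2, 9, 0, 0, 0], [2.3, -9.2, 9, 0, 0, 0]]
  ]
}}

```text
t: 8.03
tool_pos: [0.5138, 0.1456, 0.2125]
tool_rot: [-3.141, -0.046, -0.001]
contact_force: [0.8, 0.5, 0.0]
opening: 0.0853
grip_force: 0.0
```

Request:
{"method": "arm_command", "body": {
  "plan": [
    [[0, 0, 0, 0, 0, 0], [0, 0, 0, 0, 0, 0], [0, 0, 0, 0, 0, 0], [0, 0, 0, 0, 0, 0], [0, 0, 0, 0, 0, 0], [0, 0, 0, 0, 0, 0], [0, 0, 0, 0, 0, 0], [0, 0, 0, 0, 0, 0], [0, 0, 0, 0, 0, 0], [0, 0, 0, 0, 0, 0]]
  ],
  "gripper": 1
}}

```text
t: 8.87
tool_pos: [0.5135, 0.1458, 0.2123]
tool_rot: [-3.139, -0.045, -0.001]
contact_force: [-2.4, 6.4, 3.7]
opening: 0.0132
grip_force: 59.5
```

Request:
{"method": "arm_command", "body": {
  "plan": [
    [[0, 0.3, 0, 0, 0, 0], [0, 0.6, 0, 0, 0, 0], [0, 0.9, 0, 0, 0, 0], [0, 0.9, 0, 0, 0, 0], [0, 0.9, 0, 0, 0, 0], [0, 0.9, 0, 0, 0, 0]]
  ]
}}

```text
t: 9.37
tool_pos: [0.5136, 0.1383, 0.2123]
tool_rot: [-3.135, -0.045, -0.001]
contact_force: [-0.9, 14.3, 1.3]
opening: 0.0132
grip_force: 59.5
```

Request:
{"method": "arm_command", "body": {
  "plan": [
    [[0, 0.08, 0, 0, 0, 0], [0, 0.08, 0, 0, 0, 0], [0, 0.08, 0, 0, 0, 0]]
  ]
}}

```text
t: 9.62
tool_pos: [0.5137, 0.1377, 0.2123]
tool_rot: [-3.134, -0.045, -0.002]
contact_force: [-0.5, 15.6, 1.2]
opening: 0.0129
grip_force: 59.4
```

Request:
{"method": "arm_command", "body": {
  "plan": [
    [[0, 0, 0, 0, 0, 0], [0, 0, 0, 0, 0, 0], [0, 0, 0, 0, 0, 0], [0, 0, 0, 0, 0, 0], [0, 0, 0, 0, 0, 0], [0, 0, 0, 0, 0, 0]]
  ],
  "gripper": -1
}}

```text
t: 10.12
tool_pos: [0.5137, 0.1351, 0.2117]
tool_rot: [3.141, 0.045, -0.0]
contact_force: [0.6, 0.4, 0.6]
opening: 0.0841
grip_force: 0.0
```

Request:
{"method": "arm_command", "body": {
  "plan": [
    [[0, 0, -2, 0, 0, 0], [0, 0, -4.5, 0, 0, 0], [-1, 3, -7, 0, 0, 0], [-2, 6, -9, 0, 0, 0], [-2.5, 8.2, -9, 0, 0, 0], [-2.5, 8.2, -9, 0, 0, 0], [-2.5, 8.2, -9, 0, 0, 0], [-2.5, 8.2, -9, 0, 0, 0], [-2.5, 8.2, -9, 0, 0, 0]]
  ]
}}

```text
t: 10.87
tool_pos: [0.491, 0.0533, 0.3009]
tool_rot: [-3.141, -0.046, 0.002]
contact_force: [0.3, 0.5, -0.9]
opening: 0.0853
grip_force: 0.0
```

```bash
python3 - <<'E'
from h import *
print(get_obs()['tool_pos'],get_obs()['tool_rot'],get_obs()['t'])
im,d,c=save('wrist','w6'); 
cv2.imwrite('pics/w6c.png',cv2.convertScaleAbs(cv2.resize(im[10:235,100:400],(800,600),interpolation=cv2.INTER_CUBIC),alpha=1.2))
E
```

```text
[0.49095396 0.05330975 0.30088238] [-3.14090275e+00 -4.63574187e-02  2.34788686e-03] 10.8667
```

View pics/w6c.png

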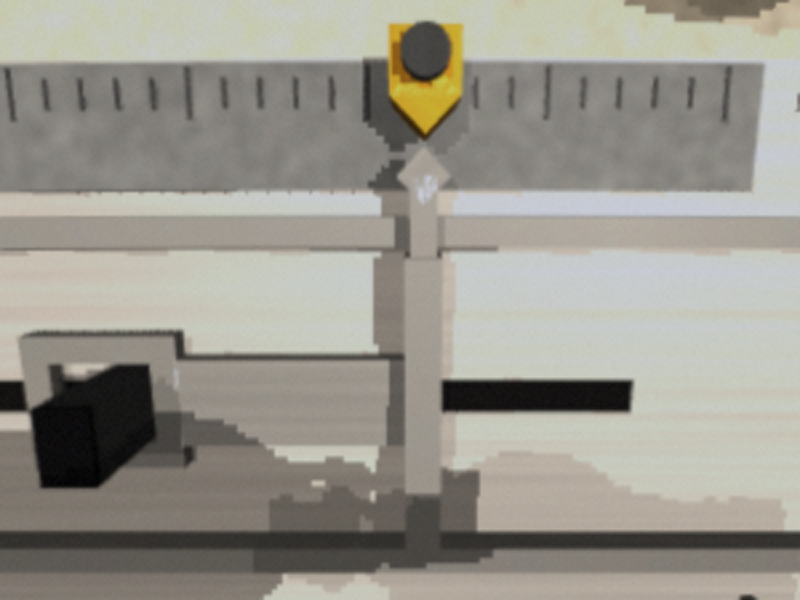

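Pointer tip at (423,148), clip point at (426,137): about +0.7 mm, so on the mark. The slack is taken up. Next is the tin.

```bash
python3 - <<'E'
from h import *
print(get_obs()['q'].round(2) if hasattr(get_obs()['q'],'round') else get_obs()['q'])
rel([.516,-.34,.40],.0273+np.pi/2); rel([.516,-.34,.40],.0273-np.pi/2)
im,d,c=load('w6'); s=8/3; off=np.array([100,10]); F=lambda *p:np.array(p)/s+off
p=onplane(c,F((423,148)),.042)[0];k=onplane(c,F((426,137)),.038)[0];pt=onplane(c,F((33,408),(94,404),(40,487),(100,487)),.073).mean(0)
ey=np.array([-.0273,.9996,0]); print((p-k)@ey,(pt-p)@ey,p)
E
```

```text
[-0.04 -0.18  2.01  0.    1.31  1.5 ]
rel cm [ 1.31 39.4  -9.92] rot [-1.000e-03  1.000e-03 -1.568e+00] t 10.92
rel cm [ 1.31 39.4  -9.92] rot [1.000e-03 1.000e-03 1.573e+00] t 10.92
0.0007918487980574645 0.08602773036808291 [0.58497567 0.05422805 0.042     ]
```

Request:
{"method": "arm_command", "body": {
  "plan": [
    [[0, 3, -4, 0, 0, -0.12], [0, 6, -7, 0, 0, -0.24], [0.3, 9.5, -10, 0, 0, -0.36], [0.5, 13, -10, 0, 0, -0.48], [0.7, 16.5, -10, 0, 0, -0.6], [0.9, 20, -10, 0, 0, -0.72], [1.1, 23.5, -10, 0, 0, -0.84], [1.3, 27, -10, 0, 0, -0.96], [1.3, 30, -10, 0, 0, -1.08], [1.3, 33, -10, 0, 0, -1.2], [1.3, 36, -10, 0, 0, -1.32], [1.3, 39.4, -10, 0, 0, -1.44]]
  ]
}}

```text
t: 11.92
tool_pos: [0.516, -0.3413, 0.4007]
tool_rot: [-2.323, -2.113, -0.0]
contact_force: [0.7, 0.0, 0.0]
opening: 0.0852
grip_force: 0.0
```

Request:
{"method": "arm_command", "body": {
  "plan": [
    [[0, 0, 0, 0, 0, -0.12], [0, 0, 0, 0, 0, -0.13], [0, 0, 0, 0, 0, -0.13], [0, 0, 0, 0, 0, -0.13]]
  ]
}}

```text
t: 12.25
tool_pos: [0.5158, -0.3398, 0.4011]
tool_rot: [-2.19, -2.251, -0.0]
contact_force: [0.8, -0.4, -0.2]
opening: 0.0855
grip_force: 0.0
```

```bash
python3 - <<'E'
from h import *
print(get_obs()['tool_pos'],get_obs()['tool_rot'],get_obs()['t'])
im,d,c=save('wrist','w7'); 
cv2.imwrite('pics/w7b.png',cv2.convertScaleAbs(im,alpha=1.2))
ys,xs=np.mgrid[0:384,0:512]; w=depthpt(c,d,np.c_[xs.ravel(),ys.ravel()]).reshape(384,512,3)
red=(im[...,2].astype(int)-im[...,1]>50)
m=((w[...,2]>.04)&(w[...,2]<.058)&~red&(w[...,1]>-.33)&(w[...,1]<-.17)&(w[...,0]>.43)&(w[...,0]<.6)).astype(np.uint8)
cs,_=cv2.findContours(m,0,1)
for q in cs:
    if cv2.contourArea(q)>500:
        px=q[:,0,:].astype(float); W=onplane(c,px,.05)[:,:2]
        print(px.min(0),px.max(0),cv2.minAreaRect((W*1000).astype(np.float32)))
E
```

```text
[ 0.5158373  -0.33975342  0.40114394] [-2.19047787e+00 -2.25052928e+00 -2.42216412e-04] 12.25
[217.  21.] [305. 134.] ((517.376953125, -252.49725341796875), (99.2815933227539, 80.38768768310547), 88.40908813476562)
```

View pics/w7b.png

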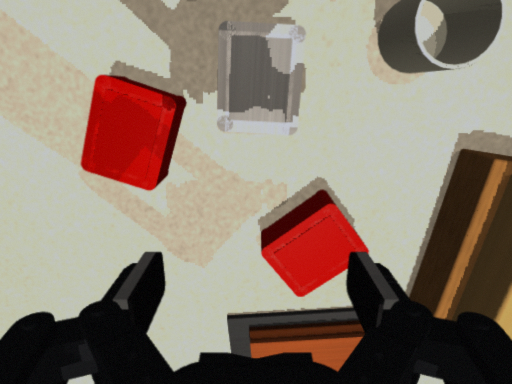

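The tin is at px (217–305, 21–134) and red boxes sit at (133,130) and (315,245). I check that the fingers have room behind the tin.

```bash
python3 - <<'E'
from h import *
im,d,c=load('w7')
red=((im[...,2].astype(int)-im[...,1]>40)&(im[...,1]<60)).astype(np.uint8); red[300:]=0
cs,_=cv2.findContours(red,0,1)
for q in cs:
    if cv2.contourArea(q)>500:
        ap=cv2.approxPolyDP(q,5,True)[:,0,:].astype(float); print(np.c_[ap,onplane(c,ap,.05)[:,:2].round(3)].tolist())
print(onplane(c,[(217,133),(300,133)],.05).round(3).tolist())
rel([.518,-.3225,.25],.0273+np.pi/2)
E
```

```text
[[322.0, 190.0, 0.587, -0.36], [262.0, 232.0, 0.525, -0.411], [262.0, 255.0, 0.526, -0.439], [297.0, 295.0, 0.569, -0.492], [347.0, 268.0, 0.624, -0.454], [352.0, 251.0, 0.627, -0.432], [367.0, 253.0, 0.645, -0.434]]
[[100.0, 75.0, 0.365, -0.251], [81.0, 164.0, 0.335, -0.339], [151.0, 189.0, 0.406, -0.364], [166.0, 174.0, 0.423, -0.347], [184.0, 100.0, 0.445, -0.272]]
[[0.477, -0.304, 0.05], [0.559, -0.301, 0.05]]
rel cm [ 1.7   0.27 15.14] rot [-0.    -0.001  0.   ] t 12.3
```

Request:
{"method": "arm_command", "body": {
  "plan": [
    [[0.6, 0.2, 4, 0, 0, 0], [1.1, 0.2, 8, 0, 0, 0], [1.1, 0.2, 12, 0, 0, 0], [1.1, 0.2, 15, 0, 0, 0], [1.1, 0.2, 15, 0, 0, 0], [1.1, 0.2, 15, 0, 0, 0]]
  ],
  "gripper": 0.2,
  "force": 20
}}

```text
t: 12.8
tool_pos: [0.5168, -0.3284, 0.2501]
tool_rot: [-2.187, -2.25, 0.0]
contact_force: [0.3, 0.4, 1.5]
opening: 0.0346
grip_force: 0.0
```

Request:
{"method": "arm_command", "body": {
  "plan": [
    [[0, 0, 2.5, 0, 0, 0], [0, 0, 5, 0, 0, 0], [0, 0, 5.6, 0, 0, 0], [0, 0, 5.6, 0, 0, 0], [0, 0, 5.6, 0, 0, 0]]
  ]
}}

```text
t: 13.22
tool_pos: [0.518, -0.3302, 0.1983]
tool_rot: [2.188, 2.25, 0.0]
contact_force: [0.2, -0.1, 0.6]
opening: 0.0344
grip_force: 0.0
```

Request:
{"method": "arm_command", "body": {
  "plan": [
    [[1, 0, 0, 0, 0, 0], [2, 0, 0, 0, 0, 0], [3, 0.1, 0, 0, 0, 0], [4, 0.2, 0, 0, 0, 0], [5, 0.3, 0, 0, 0, 0], [6, 0.4, 0, 0, 0, 0], [7, 0.5, 0, 0, 0, 0], [8, 0.6, 0, 0, 0, 0], [9, 0.7, 0, 0, 0, 0], [10, 0.8, 0, 0, 0, 0], [10, 0.8, 0, 0, 0, 0], [10, 0.8, 0, 0, 0, 0]]
  ]
}}

```text
t: 14.22
tool_pos: [0.5219, -0.2281, 0.1949]
tool_rot: [-2.187, -2.252, -0.001]
contact_force: [-0.7, -0.3, 0.2]
opening: 0.0343
grip_force: 0.0
```

```bash
cat > chk.py <<'E'
import sys
from h import *
f=sys.argv[1]; im,d,c=save('wrist',f); o=get_obs(); print(o['tool_pos'],o['contact_force'],o['t'])
ys,xs=np.mgrid[0:384,0:512]; w=depthpt(c,d,np.c_[xs.ravel(),ys.ravel()]).reshape(-1,3)
ey=np.array([-.0273,.9996,0]); ex=np.array([.9996,.0273,0]); O=np.array([.5162,.0793,0])
r=w-o['tool_pos']; L=np.c_[(w-O)@ex,r@ey,w[:,2]]
k=(L[:,2]>.043)&(L[:,2]<.075)&(abs(L[:,0])<.06)&(L[:,1]>.012)&(L[:,1]<.135); L=L[k]
print(k.sum(),'x',np.percentile(L[:,0],[.5,99.5]),'y',np.percentile(L[:,1],[.5,99.5])); A=np.c_[L[:,:2],np.ones(len(L))]
print('plane',np.linalg.lstsq(A,L[:,2],rcond=None)[0],'z',np.percentile(L[:,2],[5,95]))
print('rect',cv2.minAreaRect((L[:,:2]*1000).astype(np.float32)))
tw=w[k]; print('front y', np.percentile(tw@ey,99.5))
E
python3 chk.py w8
```

```text
[ 0.52182439 -0.2284898   0.19475236] [-0.62851157  0.45487204 -0.26612738] 14.2667
63972 x [-0.04360619  0.03666844] y [0.01233163 0.10555411]
plane [-0.00027605  0.04772662  0.05257487] z [0.05034397 0.05921413]
rect ((-2.248645782470703, 59.110008239746094), (94.29166412353516, 100.53559112548828), 89.92970275878906)
front y -0.13709009851290824
```

Request:
{"method": "arm_command", "body": {
  "plan": [
    [[1, 0.1, 0, 0, 0, 0], [2, 0.1, 0, 0, 0, 0], [3, 0.2, 0, 0, 0, 0], [4, 0.2, 0, 0, 0, 0], [5, 0.3, 0, 0, 0, 0], [6, 0.3, 0, 0, 0, 0], [7, 0.3, 0, 0, 0, 0], [8, 0.3, 0, 0, 0, 0], [9, 0.3, 0, 0, 0, 0], [10, 0.3, 0, 0, 0, 0], [10, 0.3, 0, 0, 0, 0]]
  ]
}}

```text
t: 15.18
tool_pos: [0.5223, -0.1273, 0.1955]
tool_rot: [-2.187, -2.253, -0.002]
contact_force: [0.0, 1.6, 2.1]
opening: 0.0343
grip_force: 0.0
```

```bash
python3 chk.py w9
```

```text
[ 0.52225637 -0.12789295  0.19536984] [0.28359046 1.07326001 1.18154021] 15.2333
71027 x [-0.03928436  0.0405264 ] y [0.01273254 0.1049651 ]
plane [-0.00096063 -0.01026233  0.0633003 ] z [0.06122737 0.06385145]
rect ((0.5666389465332031, 58.82762908935547), (93.72830200195312, 99.94513702392578), 89.94047546386719)
front y -0.037134293907751706
```

Request:
{"method": "arm_command", "body": {
  "plan": [
    [[0.8, 0, 0, 0, 0, 0], [1.6, 0, 0, 0, 0, 0], [2.4, 0, 0, 0, 0, 0], [3.2, 0, 0, 0, 0, 0], [4, 0, 0, 0, 0, 0], [4.8, 0, 0, 0, 0, 0], [5.4, 0, 0, 0, 0, 0], [5.9, 0, 0, 0, 0, 0], [6.2, 0, 0, 0, 0, 0], [6.4, 0, 0, 0, 0, 0], [6.4, 0, 0, 0, 0, 0], [6.4, 0, 0, 0, 0, 0]]
  ]
}}

```text
t: 16.23
tool_pos: [0.5206, -0.0652, 0.1955]
tool_rot: [-2.19, -2.251, -0.001]
contact_force: [-0.2, 0.2, 0.4]
opening: 0.0343
grip_force: 0.0
```

```bash
python3 chk.py w10; python3 - <<'E'
from h import *
im,d,c=load('w10'); cv2.imwrite('pics/w10b.png',cv2.convertScaleAbs(im,alpha=1.3))
E
```

```text
[ 0.52063086 -0.06535345  0.19557042] [-0.18466621 -0.37801096  1.08965574] 16.2833
70525 x [-0.0402413   0.03976798] y [0.01226405 0.10443   ]
plane [-0.00086779 -0.01444699  0.06337869] z [0.06108611 0.06360761]
rect ((0.9670944213867188, 58.582008361816406), (93.20159912109375, 99.37257385253906), 89.96159362792969)
front y 0.024889468601854474
```

Request:
{"method": "arm_command", "body": {
  "plan": [
    [[0.15, 0, 0, 0, 0, 0], [0.3, 0, 0, 0, 0, 0], [0.4, 0, 0, 0, 0, 0], [0.5, 0, 0, 0, 0, 0], [0.5, 0, 0, 0, 0, 0], [0.5, 0, 0, 0, 0, 0]]
  ]
}}

```text
t: 16.78
tool_pos: [0.52, -0.0627, 0.1957]
tool_rot: [2.186, 2.252, -0.011]
contact_force: [-6.7, -14.4, 2.5]
opening: 0.0341
grip_force: 6.6
```

Request:
{"method": "arm_command", "body": {
  "plan": [
    [[0.05, 0, 0, 0, 0, 0], [0.1, 0, 0, 0, 0, 0], [0.15, 0, 0, 0, 0, 0], [0.2, 0, 0, 0, 0, 0], [0.2, 0, 0, 0, 0, 0]]
  ]
}}

```text
t: 17.2
tool_pos: [0.5199, -0.0615, 0.1959]
tool_rot: [2.185, 2.251, -0.014]
contact_force: [-6.2, -18.2, 2.9]
opening: 0.0344
grip_force: 8.5
```

```bash
python3 chk.py w11; python3 - <<'E'
from h import *
im,d,c=load('w11')
# profile along the jig axis ahead of the tin: edge (tin) then stop plate top (z .0425)
o=get_obs(); ys,xs=np.mgrid[0:384,0:512]; w=depthpt(c,d,np.c_[xs.ravel(),ys.ravel()])
ey=np.array([-.0273,.9996,0]); ex=np.array([.9996,.0273,0]); a=(w-[.5162,.0793,0])@ex; y=w@ey; z=w[:,2]
k=(abs(a)<.02)&(z>.035)&(z<.048)&(y>.0); print('plate/other y',np.percentile(y[k],[1,10,50,90,99]) if k.sum() else 'none')
E
```

```text
[ 0.51987947 -0.06153401  0.19584517] [ -6.63674426 -17.56215707   2.52363084] 17.25
68907 x [-0.04051694  0.03880644] y [0.01245958 0.10279991]
plane [-0.00229055 -0.00539963  0.06274209] z [0.06116336 0.06353898]
rect ((1.3092460632324219, 57.74039077758789), (93.7321548461914, 91.47611999511719), 0.0015895680990070105)
front y 0.027097806129749834
plate/other y none
```

Request:
{"method": "arm_command", "body": {
  "plan": [
    [[-1, 0, 0, 0, 0, 0], [-2.5, 0, 0, 0, 0, 0], [-4, 0, 0, 0, 0, 0], [-4, 0, -3, 0, 0, 0], [-4, 0, -6, 0, 0, 0], [-2, 0.5, -9, 0, 0, 0], [1, 1.5, -11, 0, 0, 0], [3, 2.5, -11, 0, 0, 0], [3, 2.5, -11, 0, 0, 0], [3, 2.5, -11, 0, 0, 0], [3, 2.5, -11, 0, 0, 0]]
  ]
}}

```text
t: 18.17
tool_pos: [0.5442, -0.028, 0.3046]
tool_rot: [-2.189, -2.251, 0.002]
contact_force: [-0.2, -0.5, 0.9]
opening: 0.0342
grip_force: 0.0
```

```bash
python3 - <<'E'
from h import *
print(get_obs()['tool_pos'],get_obs()['tool_rot'],get_obs()['t'])
im,d,c=save('wrist','w12')
cv2.imwrite('pics/w12c.png',cv2.convertScaleAbs(cv2.resize(im[0:200,180:446],(798,600),interpolation=cv2.INTER_CUBIC),alpha=1.2))
E
```

```text
[ 0.54419033 -0.02803198  0.30464953] [-2.18892831e+00 -2.25128230e+00  1.84548527e-03] 18.1667
```

View pics/w12c.png

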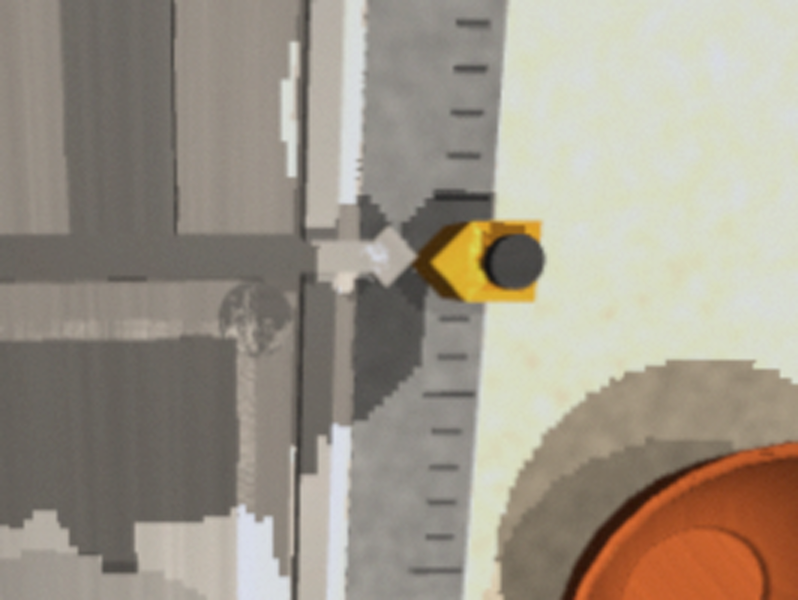

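The pointer tip is at (416,256) and the clip point at about (417,261), so the stop is within about 1.5 mm of its mark. The tin's front edge (row 282) lies against the stop plate (row 279). A quick numeric check before handing in.

```bash
python3 - <<'E'
from h import *
im,d,c=load('w12'); off=np.array([180,0]); F=lambda *p:np.array(p)/3+off; ey=np.array([-.0273,.9996,0])
P=lambda p,z:onplane(c,F(p),z)[0]@ey
print('ptr-clip bottom',P((416,256),.042)-P((416,260),.038),'top',P((416,256),.042)-P((432,262),.05))
print('ptr-tin',P((416,256),.042)-P((150,283),.061),'edges plate',P((150,236),.0425),P((150,278),.0425),'ptr',P((416,256),.042))
ys,xs=np.mgrid[0:384,0:512]; w=depthpt(c,d,np.c_[xs.ravel(),ys.ravel()]); t=(w-[.5162,.0793,0]); a=t@[.9996,.0273,0]; y=w@ey
k=(w[:,2]>.05)&(w[:,2]<.07)&(abs(a)<.06)&(y>-.1)&(y<.1); print('tin front',np.percentile(y[k],99.5),'z',np.percentile(w[k,2],[2,50,98]))
E
```

```text
ptr-clip bottom 0.0008720139481082217 top 0.00131386453849551
ptr-tin 0.005597897231560803 edges plate 0.0432730999649294 0.03405416769899448 ptr 0.038908122460103924
tin front 0.03350669646278351 z [0.06071102 0.06220609 0.06368966]
```

```bash
python3 -c "
from station import *
print(finish_job())"
```

```text
the job is handed in; nothing more can be done
None
```

The job is handed in; `finish_job()` gave no verdict. By my last measurements the pointer is about 1 mm past the clip's point, the tin is flat on the bed about 0.6 mm from the stop, and the gripper is clear of everything; the slack measured as taken up before I pushed the tin and was not re-measured after.

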